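Lid the orange pot, turn the screw carousel to it and hold

ROBOT

A 7-joint arm with a two-finger parallel gripper is mounted at the origin on a cart in front of the work surface, level with it; the furniture and walls round the work are solid. World frame = base frame: x ahead of the robot, y to its left, z up, the work surface at z = 0. Lengths are in m, angles in rad, forces in N, time in s.
With the tool pointing down it reaches from about 0.4 to 0.9 m from the base axis. Payload 5.5 kg.
Tool frame: the origin (TCP) lies between the finger pads, 19 mm behind the fingertips; this is the grasp point; z points along the fingers, y is the line along which they close (so a half turn about z gives the same grasp; the last joint's range is limited). The gripper opens to 92 mm and grips with 3 to 60 N. Pads are 19 mm wide; open, the fingers measure 130 mm over their backs; the gripper's body (75 mm by 190 mm) begins 47 mm behind the grasp point.
Start: joints at [1.586, 0.501, -0.427, 1.55, 0.221, 1.138, -0.21], TCP at [0.159, -0.63, 0.246] pointing down, gripper open.
Joint ranges: [-2.88, 2.88], [-0.31, 2.03], [-1.54, 1.56], [0.2, 2.42], [-1.41, 4.55], [0.19, 2.02], [-2.57, 2.57]. Speed limits (rad/s): [2.57, 2.57, 3.14, 3.14, 3.14, 3.14, 3.14].

INTERFACE

Orientations are given as a unit quaternion [x, y, z, w].
In Python, from bench import manip, effector, viewer gives the robot as it stands. Calls block until the motion is done:
- manip.move_pose(position, orientation): joint-space move of the TCP to a pose.
- manip.servo_line(position, ori=None, vel=0.15): straight line of the TCP; ori=None keeps the orientation; vel is the mean speed in m/s.
- manip.movej(angles): joint-space move.
- effector.open_jaws() and effector.close(f_grip=None): open the fingers fully, or close them until they stop; f_grip is the grip in N (None keeps the last).
- manip.sleep(seconds).
- manip.solve_ik(position, orientation): joint angles nearest the present ones, or None.
- viewer.get_image(name): name is "scene" or "top" or "wrist"; returns the picture (420x560x3 uint8, red, green, blue); there is no depth.
- viewer.get_calibration(name): a dict with "vfov" (degrees; the focal length in pixels is half the picture's height over the tangent of half this angle, whatever the lens; pixels are square), "cx", "cy" (the principal point, pixels), "eye" and "attitude" of the camera in the world. Camera axes: x right, y down, z forward; pixel columns grow to the right and rows downward; lengths in m; the calibration is good to about 2 mm. A picture is of the moment at which its call begins: read the wrist's pose just before it. get_calibration takes no time and is no camera call; for the wrist camera it gives the pose at the moment of the call.
A pose or a line that the arm cannot do raises manip.PlanningError and nothing moves.
- manip.hand_in(): hands the job in; it is judged then, once.
Readings, each from a call of its own:
- manip.current_clock(): time.
- manip.current_q(): joint angles.
- manip.current_joint_velocities(): joint speeds.
- manip.current_tau(): joint torques, N m.
- manip.current_tool_pos(): TCP position.
- manip.current_tcp_rot(): TCP orientation.
- manip.current_force(): force on the tool from outside, world axes, zero at the start.
- manip.current_wrist_torque(): the same for the moment, N m.
- manip.current_finger_gap(): finger opening in m.
- manip.current_gripper_force(): force on a finger pad.
Only numpy, scipy, OpenCV 4.12 (cv2) and the standard library are available. Lean on these libraries where they do the work, as an engineer would, in place of code of your own. Each camera call takes 0.05 s, during which the arm holds its last target. There are 200 camera calls.

TASK

The orange screw pot on the carousel has just been filled: put its loose orange lid on it, seated all the way down, and let go of the lid. Then turn the carousel until the lidded orange pot faces the front, straight in line with the red pointer on the foot, and finish still gripping the black bar handle between the fingers so the turntable is held still. Leave the other things on the bench where they are.

Things in the scene. Friction and masses are not known exactly. Their poses are not given: they have to be found in the camera images.
- carousel_base: fixed round dark steel foot of the carousel, 240 mm across, 16 mm high, cannot be moved; origin on the turning axis at bench level, z up; its own -x axis is the front, where a red pointer nose sticks out. Above it turn four pots, 85 mm from the axis and 90 degrees apart: the orange one, and three white ones with fixed grey knobbed lids reaching 117 mm above the bench
- pointer (a point): point on top of the red pointer nose, 145 mm from the turning axis, 16 mm above the bench: marks the front
- carousel (a joint): angle of the turntable; 0 when the orange pot is in line with the red pointer, grows anticlockwise seen from above; starts at 0.8 to 2.6, stops at -3.4 and 3.4 rad. No spring: it stays where left, friction about 0.05 N m. Plywood disc 246 mm across, top 32 mm above the bench
- pot_mouth (a point): centre of the open mouth of the orange pot, at its rim 90 mm above the bench, 85 mm from the turning axis; the pot is fixed on the turntable. It is 54 mm across, its neck 47 mm, tapering to 42 mm at the rim; the neck takes the top 11 mm. Brass screws below the rim
- turn_bar (a point): black bar handle on a post at the centre of the turntable, fixed to it and turning with it: 16 mm thick, 56 mm long, 25 mm high, centre (this point) 147.5 mm above the bench on the turning axis. Its long side lies square to the line from the axis to the orange pot, so fingers pinch it along that line
- lid: loose orange lid, about 40 g, lying right way up on the bench: skirt 58 mm across outside, 51 mm inside, open below, inside depth 12 mm, top of the plate 15 mm above the origin, with a round knob 24 mm across from 15 to 40 mm above the origin. Origin at the centre of the lower edge of the skirt, z up
- lid_seat (a point): centre of the underside of the lid's plate, 12 mm above the lid's origin; lies on the pot_mouth point when the lid is fully seated
- nail_box: bystander: pale card box 50x50x52 mm with a red diamond, origin at the centre of its underside
- marker: bystander: white and blue felt marker, 106 mm long along its y, 13 mm thick, origin at the centre of its underside
- bolt: bystander: steel hex bolt with nut, 74 mm long along its y, 19 mm high, origin at the centre of its underside
Not all that is in view belongs to the job. Of the things that look like the lid, the smallest one is meant.

How it is judged:
On the way, in this order (a step that is already met when the one before it is completed fails the run):
1. the lid is seated on the orange pot and let go (distance between lid_seat and pot_mouth below 0.005 m and angle between lid's own z axis and vertical below 0.08 rad and contact force between the fingers and lid below 0.3 N), for 0.2 s.
2. the carousel is turned so that the lidded orange pot is in line with the red pointer (x of pot_mouth in the frame of carousel_base below -0.07 m and y of pot_mouth in the frame of carousel_base between -0.009 and 0.009 m and distance between lid_seat and pot_mouth below 0.005 m), for 0.2 s.
At the end, for the whole second after the job is handed in: Orange pot within 9 mm sideways of the red pointer's line, turntable still (<0.05 rad/s); lid seated (lid_seat within 5 mm of pot_mouth, tilt <0.08 rad), untouched by the fingers; fingers still grip the bar handle with over 5 N, TCP within 27 mm of the bar's centre (all of step 2 and velocity of joint carousel between -0.05 and 0.05 rad/s and angle between lid's own z axis and vertical below 0.08 rad and contact force between the fingers and lid below 0.3 N and distance between the grasp point and turn_bar below 0.027 m and contact force between the fingers and carousel_base above 5 N); the arm keeps its last pose, push and grip.
It fails at once if a bystander is moved more than 25 mm (distance of any of nail_box, marker, bolt from where it was at the start of the episode above 0.025 m).
It also fails if it takes over 70 s, if anything falls off the work surface, if the arm or the gripper's body presses on something with over 40 N, if the wrist force passes 120 N, or if a joint passes its speed limit or range.

## Working session

There is one attempt and no reset: what is moved stays moved. The work goes in short steps, each a Python script; the robot and the scene stay as the last script left them, time stands still between calls to the robot, and variables do not carry over. Pictures are saved under pics/ and viewed, at most 10 in all, crops included, and the job is handed in when it is done.

```bash
mkdir -p pics; ls; python3 - <<'E'
from bench import manip,effector,viewer
import cv2,numpy as np
ims=[]
for n in("scene","top"):
    im=viewer.get_image(n); cv2.imwrite(f"pics/{n}0.png",im[:,:,::-1]); c=viewer.get_calibration(n); print(n,c)
print(manip.current_clock(),manip.current_tool_pos(),manip.current_tcp_rot())
E
```

```text
pics
scene {'vfov': 44.30436831059829, 'cx': 278.1059312714395, 'cy': 210.8354998502377, 'eye': array([-0.01859725, -1.03442112,  1.00419079]), 'attitude': array([ 0.886829  , -0.22361009,  0.10204812, -0.39130427])}
top {'vfov': 45.51200447183446, 'cx': 286.67067426683843, 'cy': 204.87475271052602, 'eye': array([ 0.27148203, -0.1875815 ,  1.32399749]), 'attitude': array([ 0.71249357, -0.69754693,  0.05536919, -0.05210995])}
0.1 [ 0.15926405 -0.62957644  0.24457658] [ 9.92329128e-01  1.23620929e-01 -7.03050783e-05 -8.73011519e-04]
```

View pics/top0.png

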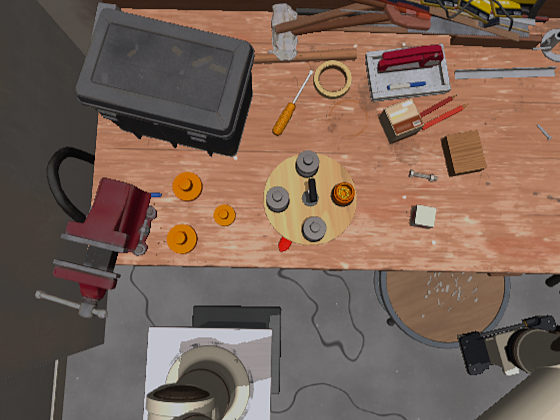

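View pics/scene0.png

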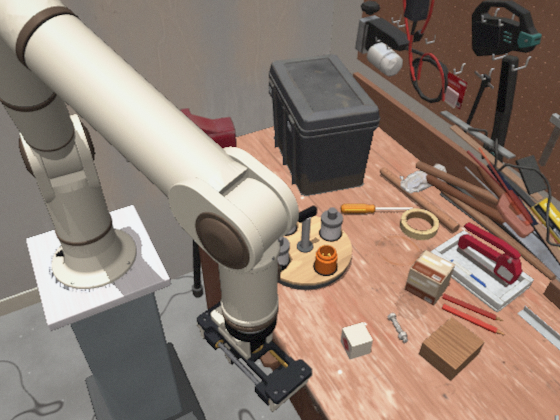

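The top view shows three candidate orange lids: (187,186) about 30 px across, (182,238) about 30 px, and (224,215) about 22 px. The smallest, (224,215), is 58 mm across, so it is the lid. The carousel disc is near (311,197), the orange pot at (344,194), the black bar at (312,190), and the red pointer at (285,243). The box is at (424,216), the bolt at (423,175), and the marker tip probably at (155,195). The scene view agrees, with the pot at (325,260), but the arm hides the lids.

```bash
cat > h.py <<'E'
import numpy as np,cv2
from scipy.spatial.transform import Rotation as R
def project_to_plane(c,u,v,z,H=420):
    f=H/2/np.tan(np.radians(c["vfov"])/2)
    d=R.from_quat(c["attitude"]).apply([(u-c["cx"])/f,(v-c["cy"])/f,1])
    return c["eye"]+d*(z-c["eye"][2])/d[2]
def to_px(c,p,H=420):
    f=H/2/np.tan(np.radians(c["vfov"])/2)
    q=R.from_quat(c["attitude"]).inv().apply(np.array(p)-c["eye"])
    return f*q[0]/q[2]+c["cx"],f*q[1]/q[2]+c["cy"]
def blobs(im,lo,hi,amin=60):
    m=cv2.inRange(cv2.cvtColor(im,cv2.COLOR_RGB2HSV),np.array(lo),np.array(hi))
    cs,_=cv2.findContours(m,cv2.RETR_EXTERNAL,cv2.CHAIN_APPROX_NONE)
    return [c for c in cs if cv2.contourArea(c)>amin]
ORANGE=((8,200,120),(20,255,255))
E
python3 - <<'E'
from h import *
from bench import viewer
im=cv2.imread("pics/top0.png")[:,:,::-1].copy(); c=viewer.get_calibration("top")
for k,z,(lo,hi) in(("orange",.015,ORANGE),("red",.016,((0,220,150),(4,255,255))),("wood",.032,((15,60,120),(28,200,255)))):
    for b in blobs(im,lo,hi,40 if k!="wood" else 1500):
        (u,v),r=cv2.minEnclosingCircle(b)
        print(k,(round(u),round(v)),"r",round(r,1),cv2.contourArea(b),project_to_plane(c,u,v,z).round(4), "z90",project_to_plane(c,u,v,.09).round(4)[:2])
for n,u,v,z in(("bar",312,190,.16),("markertip",155,195,.01)):print(n,project_to_plane(c,u,v,z).round(3))
cv2.imwrite("pics/crop.png",cv2.resize(im[140:260,130:370,::-1],None,fx=3.3,fy=3.3,interpolation=cv2.INTER_CUBIC))
E
```

```text
orange (181, 238) r 15.0 636.5 [0.378  0.0819 0.015 ] z90 [0.3719 0.0665]
orange (224, 215) r 10.7 325.0 [ 0.4423 -0.0271  0.015 ] z90 [ 0.4325 -0.0363]
orange (344, 192) r 10.3 301.0 [ 0.5095 -0.3427  0.015 ] z90 [ 0.4959 -0.3338]
orange (187, 186) r 14.6 617.5 [0.5178 0.0754 0.015 ] z90 [0.5036 0.0603]
orange (284, 118) r 17.1 252.5 [ 0.7095 -0.1794  0.015 ] z90 [ 0.6844 -0.1798]
red (284, 244) r 7.1 94.5 [ 0.3688 -0.1855  0.016 ] z90 [ 0.3633 -0.1856]
wood (310, 198) r 46.7 5757.5 [ 0.488  -0.2512  0.032 ] z90 [ 0.4783 -0.2483]
bar [ 0.487 -0.25   0.16 ]
markertip [0.492 0.159 0.01 ]
```

View pics/crop.png

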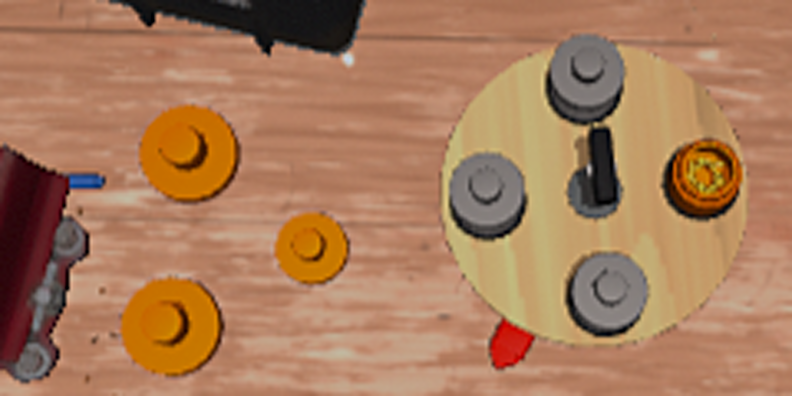

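The crop confirms it: the small lid at crop (312,247) is alone and right way up. The marker's blue tip sticks out by the vise at (87,181), and the orange pot shows its screws at (703,177).

Measured positions: axis ≈ (0.488,−0.251), pot 83 mm from it (85 expected), pointer direction ≈ 151°, so the carousel angle is ≈ +2.15 rad. Next I hover over the lid and refine with the wrist camera.

```bash
cat >> h.py <<'E'
def down(a): # tool z down, fingers close along world heading a
    return R.from_matrix(np.array([[-np.sin(a),np.cos(a),0],[np.cos(a),np.sin(a),0],[0,0,-1]])).as_quat()
E
python3 - <<'E'
from h import *
from bench import manip,viewer
ax=np.array([.488,-.251])
def q(p,a): 
    s=manip.solve_ik(list(p),down(a)); return None if s is None else np.round(s,2)
for a in(0.07,0.07+np.pi):
    print(a,q((.4423,-.027,.037),a),q((.4423,-.027,.25),a),q((.494,-.334,.115),a),q((.494,-.334,.2),a))
for off in(0,np.pi):
    for d in(-86,-127,-168,-209): print(off,d,q((*ax,.15),np.radians(d)+off))
for a in (0.07,0.07+np.pi):
    try:
        manip.move_pose([.4423,-.027,.26],down(a)); break
    except manip.PlanningError as e: print(a,e)
c=viewer.get_calibration("wrist"); print(c,manip.current_tool_pos(),a,manip.current_clock())
im=viewer.get_image("wrist"); cv2.imwrite("pics/w1.png",im[:,:,::-1])
for b in blobs(im,*ORANGE,amin=200):
    (u,v),r=cv2.minEnclosingCircle(b); (e0,ax_,_)=cv2.fitEllipse(b); print((u,v),r,ax_,project_to_plane(c,u,v,.015).round(4),project_to_plane(c,*e0,.015).round(4))
E
```

```text
0.07 [ 0.55  0.55 -0.65  2.18  0.6   0.59 -0.47] [ 1.04  0.24 -1.16  2.02  0.25  1.03 -0.17] [ 1.1   0.65 -0.75  1.78  0.54  0.92  0.19] [ 1.17  0.56 -0.84  1.72  0.46  1.07  0.24]
3.211592653589793 [-0.53  0.55  0.63  2.22 -0.62  0.55 -2.5 ] [-1.23  0.41  1.51  2.08 -0.47  1.08 -2.57] [-0.1   0.72  0.9   1.83 -0.69  0.95 -1.96] [-0.23  0.69  1.13  1.77 -0.69  1.14 -1.94]
0 -86 [ 0.94  0.49 -0.65  1.88  0.37  0.89 -1.39]
0 -127 [ 0.78  0.44 -0.45  1.89  0.25  0.86 -2.  ]
0 -168 [-0.27  0.57  0.91  1.92 -0.56  0.92 -2.01]
0 -209 [-0.48  0.89  1.35  1.93 -0.96  1.18 -2.4 ]
3.141592653589793 -86 [ 1.22  0.65 -1.06  1.88  0.67  1.02  1.51]
3.141592653589793 -127 [ 1.15  0.6  -0.95  1.88  0.59  0.98  0.86]
3.141592653589793 -168 [ 1.13  0.58 -0.92  1.88  0.57  0.96  0.16]
3.141592653589793 -209 [ 1.06  0.54 -0.81  1.88  0.48  0.93 -0.49]
{'vfov': 62.87561271759462, 'cx': 284.99166521978646, 'cy': 207.47064299560296, 'eye': array([0.43906368, 0.03773805, 0.3998171 ]), 'attitude': array([0.99185984, 0.03382735, 0.00444746, 0.12267839])} [ 0.44252528 -0.02800738  0.2599455 ] 0.07 2.475
```

View pics/w1.png

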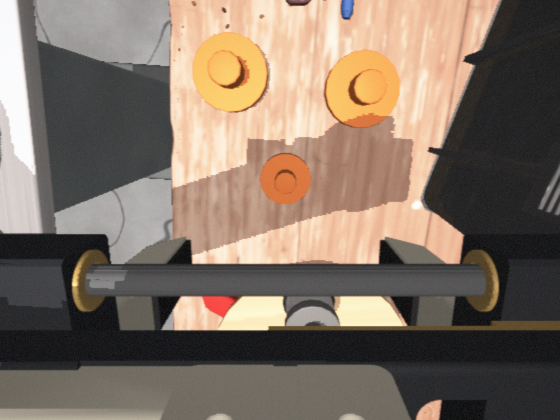

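The lid is seen in the gripper's shadow at (286,179), about 50 px across, so its hue is redder than the threshold I used. The big lids are at (230,72) and (363,88). I'll re-segment with a wider hue.

```bash
python3 - <<'E'
from h import *
from bench import manip,viewer
im=cv2.imread("pics/w1.png")[:,:,::-1].copy(); c=viewer.get_calibration("wrist"); m=im[140:215,240:335]
print(cv2.cvtColor(im,cv2.COLOR_RGB2HSV)[[168,190,150],[270,300,330]])
for b in blobs(m,(3,190,80),(20,255,255),300):
    e=cv2.fitEllipse(b); u,v=e[0][0]+240,e[0][1]+140
    (u2,v2),r=cv2.minEnclosingCircle(b)
    print(u,v,e[1],r,cv2.contourArea(b),[project_to_plane(c,x,y,.015).round(4) for x,y in((u,v),(u2+240,v2+140))])
    p=project_to_plane(c,u,v,.015); f=210/np.tan(np.radians(c["vfov"]/2)); print("diam",np.mean(e[1])*(c["eye"][2]-.015)/f)
E
```

```text
[[ 11 179 221]
 [ 11 181 218]
 [ 10  93 173]]
```

```bash
python3 - <<'E'
from h import *
from bench import manip,viewer
im=cv2.imread("pics/w1.png")[:,:,::-1].copy(); c=viewer.get_calibration("wrist"); m=im[140:215,240:335].copy()
h=cv2.cvtColor(im,cv2.COLOR_RGB2HSV); print(h[178,255:320:4].tolist())
for b in blobs(m,(3,165,60),(20,255,255),300):
    e=cv2.fitEllipse(b); (u2,v2),r=cv2.minEnclosingCircle(b)
    f=210/np.tan(np.radians(c["vfov"]/2))
    print(e,r,[project_to_plane(c,x+240,y+140,.015).round(4) for x,y in(e[0],(u2,v2))],"diam",np.mean(e[1])*(c["eye"][2]-.015)/f,2*r*(c["eye"][2]-.015)/f)
E
```

```text
[[11, 78, 187], [11, 101, 185], [11, 177, 219], [11, 178, 219], [11, 181, 218], [12, 190, 150], [11, 180, 220], [11, 181, 220], [11, 180, 220], [11, 180, 220], [11, 187, 172], [11, 180, 219], [11, 181, 218], [11, 180, 217], [10, 111, 174], [10, 91, 168], [10, 86, 175]]
((44.96120071411133, 38.21940994262695), (48.28141784667969, 49.12616729736328), 2.4620020389556885) 25.017290115356445 [array([ 0.4435, -0.0246,  0.015 ]), array([ 0.4434, -0.0246,  0.015 ])] diam 0.05455864552284785 0.05604941181233871
```

Lid found at (0.4430,−0.0258): the two cameras agree to about 2.5 mm and the size is right. Next: grasp it by the knob, lift it, hover over the pot and look.

```bash
python3 - <<'E'
from h import *
from bench import manip,viewer,effector
x,y=.4430,-.0258
manip.servo_line([x,y,.10]); manip.servo_line([x,y,.038],vel=.08)
print(manip.current_tool_pos(),manip.current_force())
effector.close(20); print("gap",manip.current_finger_gap(),manip.current_gripper_force(),manip.current_tool_pos())
manip.servo_line([x,y,.28],vel=.15)
print("gap",manip.current_finger_gap())
manip.servo_line([.494,-.345,.28],vel=.2)
print(manip.current_clock(),manip.current_tool_pos(),R.from_quat(manip.current_tcp_rot()).as_matrix()[:,2])
c=viewer.get_calibration("wrist"); im=viewer.get_image("wrist"); cv2.imwrite("pics/w2.png",im[:,:,::-1]); print(c)
E
```

```text
[ 0.44333201 -0.02564183  0.03828049] [-0.81188581  0.03884796  0.36619903]
gap 0.02328061139130345 20.00001758337021 [ 0.44297631 -0.02578335  0.03797893]
gap 0.02356568153419887
9.2667 [ 0.4941692  -0.34376623  0.28020881] [-2.67360791e-05 -5.05865072e-05 -9.99999998e-01]
{'vfov': 62.87561271759462, 'cx': 284.99166521978646, 'cy': 207.47064299560296, 'eye': array([ 0.49044444, -0.27802831,  0.4200901 ]), 'attitude': array([0.99177861, 0.03582729, 0.00470704, 0.12275766])}
```

View pics/w2.png

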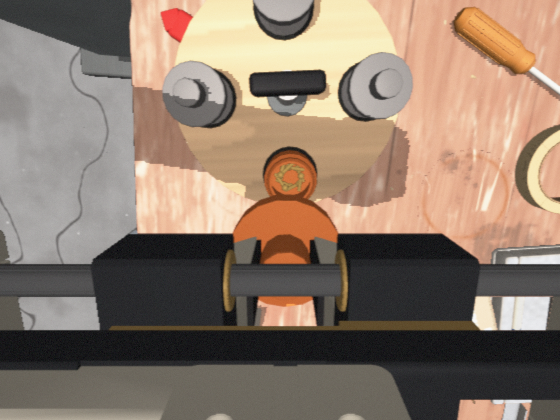

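The lid is held level, at about (286,248). The open pot mouth is at (291,177), the bar at (250–326,83), the disc around (288,95), and the pointer at (178,25). I'll check the model fit with an overlay.

```bash
cat > ov.py <<'E'
from h import *
def cir(c,p,r): 
    t=np.linspace(0,2*np.pi,60); return np.array([to_px(c,[p[0]+r*np.cos(s),p[1]+r*np.sin(s),p[2]]) for s in t])
E
python3 - <<'E'
from ov import *
from bench import manip,viewer
import itertools
c=viewer.get_calibration("wrist"); im=cv2.imread("pics/w2.png")[:,:,::-1].copy()
c["eye"]=np.array([.49044444,-.27802831,.4200901])
hsv=cv2.cvtColor(im,cv2.COLOR_RGB2HSV)
# grey knobbed lids not needed: fit axis from bar blob, pot from orange blob
dark=cv2.inRange(hsv,(0,0,0),(180,255,75))[60:105,235:345]
cs,_=cv2.findContours(dark,cv2.RETR_EXTERNAL,cv2.CHAIN_APPROX_NONE); b=max(cs,key=cv2.contourArea)
print("bar",cv2.minAreaRect(b),cv2.boundingRect(b))
m=im[140:197,250:332].copy()
for b in blobs(m,(3,165,60),(20,255,255),200):
    print("pot blob",cv2.boundingRect(b),cv2.contourArea(b),cv2.minEnclosingCircle(b))
P=project_to_plane(c,291,176.5,.09); print("pot",P)
B=project_to_plane(c,288,80,.16); print("bar c",B, np.linalg.norm((P-B)[:2]))
f=4; big=cv2.resize(im[135:285,205:375,::-1],None,fx=f,fy=f,interpolation=cv2.INTER_CUBIC)
T=np.array([.49417,-.34377,.2802])
for p,r,col in((P,.021,(255,255,0)),((P[0],P[1],.079),.027,(0,255,0)),((T[0],T[1],T[2]-.038),.029,(255,0,0)),((T[0],T[1],T[2]-.023),.029,(255,0,255))):
    q=((cir(c,p,r)-[205,135]+.5)*f).astype(np.int32); cv2.polylines(big,[q],True,col,1)
cv2.imwrite("pics/ov2.png",big)
E
```

```text
bar ((52.47517776489258, 24.466270446777344), (26.15776824951172, 75.10485076904297), 87.33700561523438) (15, 10, 76, 29)
pot blob (14, 10, 53, 47) 1945.0 ((39.6274299621582, 37.11231231689453), 27.239421844482422)
pot [ 0.50018926 -0.3295845   0.09      ]
bar c [ 0.49067484 -0.24953035  0.16      ] 0.08061756115471629
```

View pics/ov2.png

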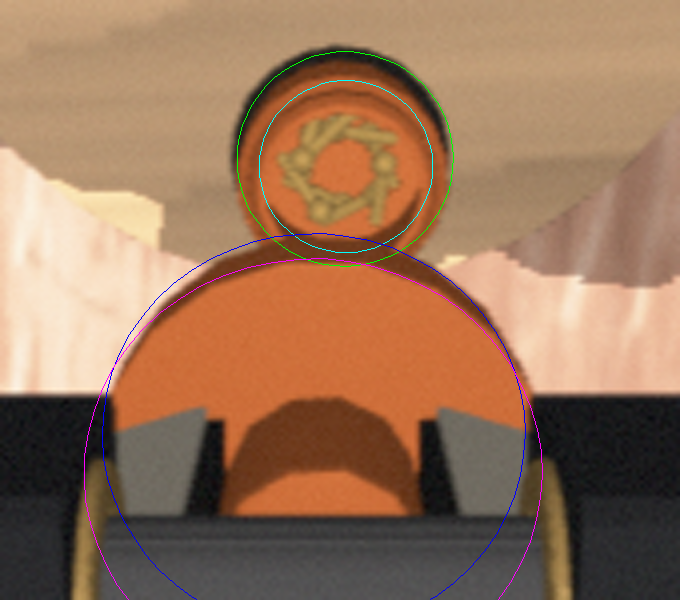

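The overlay fits: pot ≈ (0.499,−0.331) by wrist and (0.498,−0.335) by top. The held lid sits within about 1 mm of the TCP. Differences from the lid's own measurement cancel the camera bias, so I place at TCP (0.4987,−0.3326) and descend in steps while watching the force.

```bash
python3 - <<'E'
from h import *
from bench import manip,viewer,effector
x,y=.4987,-.3326
manip.servo_line([x,y,.20]); manip.servo_line([x,y,.134],vel=.08); manip.sleep(.2)
f0=manip.current_force(); print(f0)
for z in np.arange(.131,.1125,-.002):
    manip.servo_line([x,y,z],vel=.03)
    F=manip.current_force()-f0; p=manip.current_tool_pos(); print(z.round(4),p.round(4),F.round(1),round(manip.current_finger_gap(),4))
    if F[2]>6: break
print(manip.current_clock())
E
```

```text
[ 0.33725242  0.06268062 -1.02634659]
0.131 [ 0.4985 -0.3326  0.1308] [ 0.3 -0.5  0.6] 0.0236
0.129 [ 0.4986 -0.3326  0.1288] [0.1 0.9 0.5] 0.0234
0.127 [ 0.4986 -0.3326  0.1268] [-0.1 -0.2  0.9] 0.0235
0.125 [ 0.4986 -0.3326  0.1248] [ 0.1 -0.2  0.6] 0.0231
0.123 [ 0.4988 -0.3329  0.123 ] [-0.1 -2.2  1. ] 0.0235
0.121 [ 0.4988 -0.3332  0.1211] [ 0.4 -2.7  1.6] 0.0234
0.119 [ 0.4989 -0.3334  0.1192] [-0.3 -3.   2.1] 0.0231
0.117 [ 0.4991 -0.3331  0.1174] [-0.2 -2.8  4.9] 0.0237
0.115 [ 0.5002 -0.3329  0.1167] [-0.3 -2.1 11.2] 0.0236
13.4333
```

It made contact at the seating height (TCP 0.1167, expected 0.116), with a small sideways load toward −y. Let go, back off and look.

```bash
python3 - <<'E'
from ov import *
from bench import manip,viewer,effector
effector.open_jaws(); manip.sleep(.4)
p=manip.current_tool_pos(); print(p, manip.current_force())
manip.servo_line([p[0],p[1],.25]); manip.servo_line([.4985,-.345,.28])
c=viewer.get_calibration("wrist"); im=viewer.get_image("wrist"); np.save("c3.npy",c,allow_pickle=True)
f=3; big=cv2.resize(im[0:230,150:410,::-1],None,fx=f,fy=f,interpolation=cv2.INTER_CUBIC); cv2.imwrite("pics/w3raw.png",im[:,:,::-1])
for r_,z,col in((.029,.078,(255,0,0)),(.029,.093,(255,255,0)),(.012,.118,(0,255,0))):
    q=((cir(c,(.499,-.333,z),r_)-[150,0]+.5)*f).astype(np.int32); cv2.polylines(big,[q],True,col,1)
cv2.imwrite("pics/w3.png",big)
t=viewer.get_image("top"); cv2.imwrite("pics/t3.png",t[:,:,::-1]); print(manip.current_clock())
E
```

```text
[ 0.49865825 -0.3325993   0.11497992] [0.1263959  0.21527867 0.03913639]
16.525
```

View pics/w3.png

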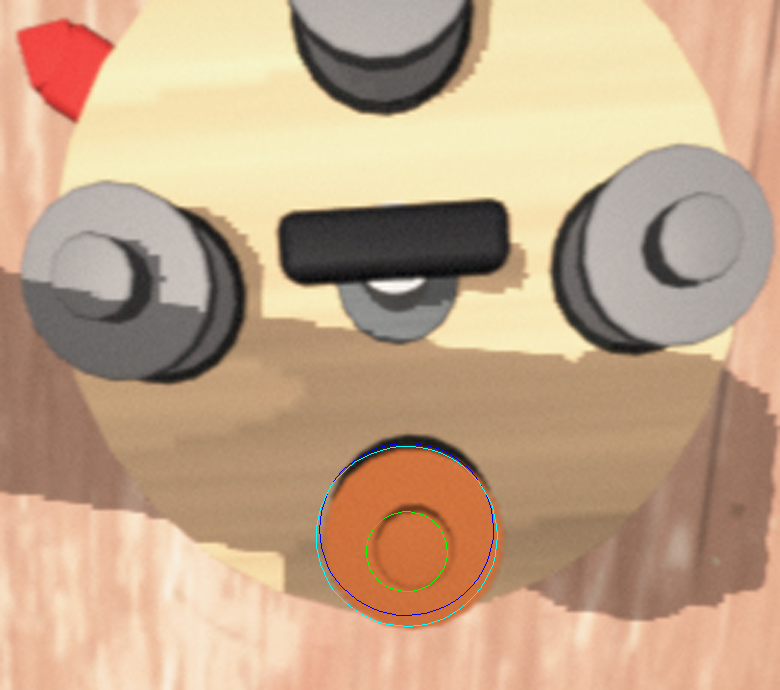

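The lid is seated, concentric with the pot and matching the predicted seated outlines (plate centre (408,535), knob (410,548)). The grey knobs are at (92,275) and (703,237), the bar at (394,241), and the red nose at upper left. Now I compute the axis, pot heading and pointer heading.

```bash
python3 - <<'E'
from h import *
from bench import manip,viewer
c=np.load("c3.npy",allow_pickle=True).item(); ct=viewer.get_calibration("top")
w=lambda u,v,z:project_to_plane(c,150+u/3,v/3,z)[:2]
L,Rr=w(92,275,.117),w(703,237,.117); lid=w(411,547,.118); bar=w(394,240,.16); plate=w(408,537,.093)
axw=(L+Rr)/2; d=L-Rr
print("axis",axw,"span",np.linalg.norm(d),"lid",lid,plate,np.linalg.norm(lid-axw),"bar",bar)
b1,b2=w(283,213,.16),w(505,200,.16); e=b2-b1
print("headings: knobs",np.degrees(np.arctan2(d[1],d[0]))+90,"lid",np.degrees(np.arctan2(*(lid-axw)[::-1])),"bar",np.degrees(np.arctan2(e[1],e[0]))-90)
t=cv2.imread("pics/t3.png")[:,:,::-1].copy(); wr=cv2.imread("pics/w3raw.png")[:,:,::-1].copy()
for n,im,cc in(("top",t,ct),("wrist",wr,c)):
    for b in blobs(im,(0,180,120),(6,255,255),60):
        M=cv2.moments(b); p=project_to_plane(cc,M["m10"]/M["m00"],M["m01"]/M["m00"],.016)[:2]
        if p[0]<.42: print(n,p,[np.degrees(np.arctan2(*(p-a)[::-1])).round(2) for a in(axw,np.array([.488,-.2512]))])
E
```

```text
axis [ 0.49072887 -0.25064068] span 0.17006939217094014 lid [ 0.500611   -0.33180927] [ 0.49989387 -0.33298895] 0.0817679425958988 bar [ 0.49054502 -0.25116296]
headings: knobs -82.63213807973557 lid -83.05850386487637 bar -82.86151328308192
top [ 0.36808858 -0.18629513] [np.float64(152.32), np.float64(151.57)]
wrist [ 0.36634395 -0.18400336] [np.float64(151.82), np.float64(151.09)]
```

Axis ≈ (0.490,−0.251), with an opposite-pot span of 170.07 mm (170 expected). The pot heading is −82.8° and the front is 151.6°, so I turn −125.6°. Grip the bar and turn.

```bash
python3 - <<'E'
from h import *
from bench import manip,viewer,effector
X=[.490,-.2512]; a0,a1=np.radians([97.2,-28.4])
manip.move_pose([*X,.26],down(a0)); manip.servo_line([*X,.150],vel=.1)
print(manip.current_force().round(1))
effector.close(25); print("gap",manip.current_finger_gap(),manip.current_gripper_force(),manip.current_force().round(1),manip.current_clock())
for a in np.linspace(a0,a1,19)[1:]:
    q=manip.solve_ik([*X,.150],down(a))
    if q is None: print("no ik",a); break
    manip.movej(q)
print(manip.current_q().round(2),manip.current_tool_pos(),manip.current_finger_gap(),manip.current_force().round(1),manip.current_wrist_torque().round(2),manip.current_clock())
for n in("top","wrist","scene"): cv2.imwrite(f"pics/{n}4.png",viewer.get_image(n)[:,:,::-1])
E
python3 -c "
import cv2
t=cv2.imread('pics/top4.png');s=cv2.imread('pics/scene4.png')
cv2.imwrite('pics/v4.png',cv2.hconcat([cv2.resize(t[140:260,230:370],(390,334),interpolation=2),cv2.resize(s[140:320,200:400],(371,334),interpolation=2)]))"
```

```text
[0.3 0.2 0.6]
gap 0.0206521615703153 25.000011920928955 [-0.5 -0.7 -0. ] 20.0583
[ 1.15  0.6  -0.95  1.87  0.59  0.98 -0.56] [ 0.48989557 -0.25032681  0.14985468] 0.020987324845864935 [-3.  -0.4  5.1] [-0.13  0.77  0.01] 24.5583
```

View pics/v4.png

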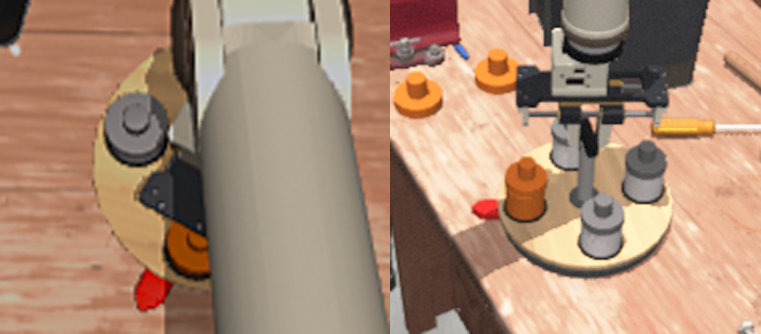

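View pics/wrist4.png

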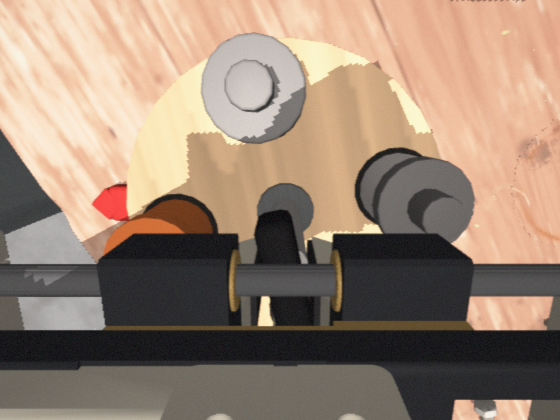

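The scene view shows the lidded pot near the pointer. In the wrist view the bar is skewed between the pads, and the gap of 20.6 mm instead of 16 confirms it. The grey knobs are at (249,84) and (440,213), and the red nose tip is at (93,203). I'll measure the actual heading.

```bash
python3 - <<'E'
from h import *
from bench import manip,viewer
c=viewer.get_calibration("wrist"); ax=np.array([.490,-.2512])
for n,u,v,z in(("top knob",249,84,.117),("right knob",440,213,.117),("nose tip",93,203,.016),("bar far end L",259,214,.16),("bar far end R",289,212,.16),("post disc",285,207,.04)):
    p=project_to_plane(c,u,v,z)[:2]; d=p-ax; print(n,p.round(4),np.linalg.norm(d).round(4),np.degrees(np.arctan2(d[1],d[0])).round(1))
M=R.from_quat(manip.current_tcp_rot()).as_matrix(); print("tool y",np.degrees(np.arctan2(M[1,1],M[0,1])),M[:,2], manip.current_gripper_force())
im=cv2.imread("pics/wrist4.png")[195:335,225:345]; cv2.imwrite("pics/bar.png",cv2.resize(im,None,fx=5,fy=4.2,interpolation=2))
E
```

```text
top knob [ 0.5146 -0.1689] 0.0859 73.4
right knob [ 0.571  -0.2709] 0.0834 -13.7
nose tip [ 0.3523 -0.1753] 0.1572 151.2
bar far end L [ 0.4961 -0.2184] 0.0333 79.5
bar far end R [ 0.5068 -0.2232] 0.0326 58.9
post disc [ 0.4923 -0.2471] 0.0047 61.1
tool y -28.090787398261185 [-4.36406588e-04  1.07164077e-03 -9.99999331e-01] 25.00946223299252
```

View pics/bar.png

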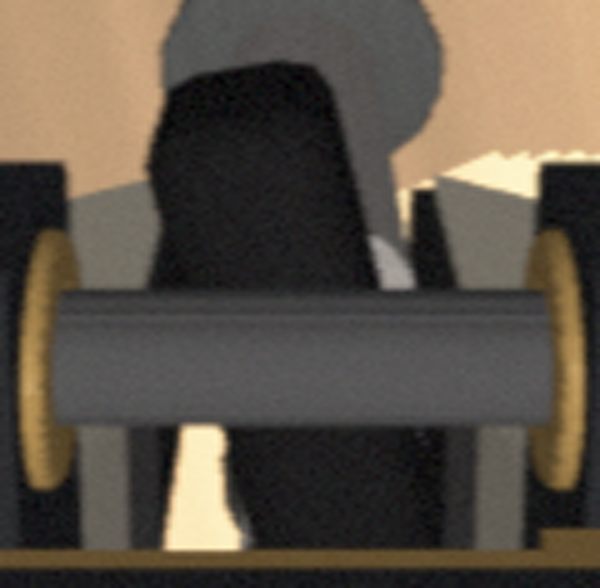

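The fitted pot heading is ≈ 165°, about 13° short, because the bar sits skewed in the grip. In the enlarged view the bar (black, from (170,100) to (330,540)) leans against opposite pad edges. I'll let go, lift and measure the lid heading numerically with a silhouette fit, validated on picture w3. Then I'll regrip square.

```bash
cat > fit.py <<'E'
from ov import *
def sil(c,ax,th):
    m=np.zeros((420,560),np.uint8); p=np.array(ax)+.085*np.array([np.cos(th),np.sin(th)])
    for r,z0,z1 in((.029,.078,.093),(.012,.093,.118)):
        q=np.vstack([cir(c,(*p,z),r) for z in(z0,z1)]).astype(np.int32)
        cv2.fillPoly(m,[cv2.convexHull(q)],255)
    return m
def heading(im,c,ax,guess,lo=(3,165,60)):
    mask=cv2.inRange(cv2.cvtColor(im,cv2.COLOR_RGB2HSV),lo,(20,255,255)); best=[]
    for d in np.arange(-30,30.1,.5):
        s=sil(c,ax,np.radians(guess+d)); roi=cv2.dilate(s,np.ones((15,15)))
        i=(s&mask).astype(bool).sum(); u=(s|(mask&roi)).astype(bool).sum(); best.append((i/u,guess+d))
    return max(best)
def nose(im,c,ax):
    out=[]
    for b in blobs(im,(0,180,100),(6,255,255),60)+blobs(im,(174,180,100),(180,255,255),60):
        M=cv2.moments(b); p=project_to_plane(c,M["m10"]/M["m00"],M["m01"]/M["m00"],.016)[:2]; d=p-ax
        if .11<np.linalg.norm(d)<.16: out.append((np.degrees(np.arctan2(d[1],d[0])).round(2),np.linalg.norm(d).round(4),cv2.contourArea(b)))
    return out
E
python3 - <<'E'
from fit import *
from bench import manip,viewer,effector
A=[.4905,-.2507]
print("w3",heading(cv2.imread("pics/w3raw.png")[:,:,::-1].copy(),np.load("c3.npy",allow_pickle=True).item(),A,-80))
effector.open_jaws(); manip.sleep(.3); manip.servo_line([.490,-.2512,.25],vel=.2); manip.servo_line([.425,-.225,.28],vel=.2)
c=viewer.get_calibration("wrist"); im=viewer.get_image("wrist"); cv2.imwrite("pics/w5.png",im[:,:,::-1]); np.save("c5.npy",c,allow_pickle=True)
print(heading(im,c,A,160),nose(im,c,np.array(A)),to_px(c,[.408,-.229,.09]),manip.current_clock())
dark=cv2.inRange(cv2.cvtColor(im,cv2.COLOR_RGB2HSV),(0,0,0),(180,255,75)); u,v=map(int,to_px(c,[*A,.16])); print("bar px",u,v)
w=dark[max(0,v-45):v+45,max(0,u-55):u+55]
cs,_=cv2.findContours(w,cv2.RETR_EXTERNAL,cv2.CHAIN_APPROX_NONE)
for b in cs:
    if cv2.contourArea(b)>300:
        pts=cv2.boxPoints(cv2.minAreaRect(b))+[max(0,u-55),max(0,v-45)]
        P=np.array([project_to_plane(c,*q,.16)[:2] for q in pts]); e=[P[1]-P[0],P[2]-P[1]]; L=[np.linalg.norm(k) for k in e]; k=e[int(np.argmax(L))]
        print("bar",np.round(L,4),P.mean(0).round(4),"normal",(np.degrees(np.arctan2(k[1],k[0]))-90)%180)
E
```

```text
w3 (np.float64(0.9331983805668016), np.float64(-82.0))
(np.float64(0.7237247517973296), np.float64(161.5)) [(np.float64(151.42), np.float64(0.1388), 477.0)] (np.float64(270.97187045743794), np.float64(201.74276075398942)) 27.45
bar px 374 196
bar [0.0687 0.0358] [ 0.483  -0.2539] normal 139.2526194401857
```

```bash
python3 - <<'E'
from fit import *
c=np.load("c5.npy",allow_pickle=True).item(); im=cv2.imread("pics/w5.png")[:,:,::-1].copy(); A=np.array([.4905,-.2507])
hsv=cv2.cvtColor(im,cv2.COLOR_RGB2HSV)
for S in(120,150,165,190):
    print(S,heading(im,c,A,160,(3,S,50)))
    m=cv2.inRange(hsv,(3,S,50),(20,255,255)); cs,_=cv2.findContours(m[100:300,150:400],cv2.RETR_EXTERNAL,cv2.CHAIN_APPROX_NONE)
    for b in cs:
        if cv2.contourArea(b)>300: print("  ",cv2.boundingRect(b),cv2.contourArea(b),cv2.minEnclosingCircle(b))
s=sil(c,A,np.radians(163)); print("pred",cv2.boundingRect(cv2.findNonZero(s)))
# plate circle position from largest blob via Hough on value
m=cv2.inRange(hsv,(3,120,50),(20,255,255)); 
for r in range(150,260,8): print(r,''.join('#' if x else '.' for x in m[r,220:340:3]))
E
```

```text
120 (np.float64(0.9163660216464414), np.float64(164.0))
   (92, 65, 60, 64) 2836.0 ((122.30338287353516, 96.8424301147461), 31.86918830871582)
150 (np.float64(0.9155822489155823), np.float64(163.0))
   (93, 66, 58, 63) 2725.0 ((122.5, 96.88710021972656), 31.213285446166992)
165 (np.float64(0.7237247517973296), np.float64(161.5))
   (93, 66, 58, 52) 2026.5 ((120.36598205566406, 94.8402099609375), 29.802106857299805)
190 (np.float64(0.03159340659340659), np.float64(161.5))
pred (240, 167, 61, 61)
150 ........................................
158 ...##.#.................................
166 ......#........#####....................
174 ......#.....############................
182 .#....#...################..............
190 ........###################.............
198 ........####################............
206 ........###################.............
214 .........#################..............
222 ...........#############................
230 ........................................
238 ........................................
246 ........................................
254 ........................................
```

The pot heading is ≈ 163.5° (fit 0.92) and the nose 151.4°. The force seen while seating and the camera bias suggest the true axis is about 2 mm further toward −y, which explains the skewed closing. I'll regrip gently at (0.4893,−0.253), square to the bar, and check the gap.

```bash
python3 - <<'E'
from h import *
from bench import manip,viewer,effector
X=[.4893,-.253]; a=np.radians(-16.5)
manip.move_pose([*X,.25],down(a)); manip.servo_line([*X,.150],vel=.1); manip.sleep(.2)
f0=manip.current_force()
for F in(4,10,25):
    effector.close(F); manip.sleep(.2); print(F,"gap",manip.current_finger_gap(),(manip.current_force()-f0).round(1),manip.current_wrist_torque().round(2),manip.current_tool_pos().round(4),manip.current_clock())
cv2.imwrite("pics/w6.png",viewer.get_image("wrist")[:,:,::-1])
E
```

```text
4 gap 0.021922912821290476 [-2.5  1.1  1. ] [ 0.17  0.58 -0.06] [ 0.4889 -0.2529  0.1499] 30.5083
10 gap 0.021451048327589494 [-3.5  0.3  3.5] [0.32 0.92 0.07] [ 0.4889 -0.2529  0.1499] 30.925
25 gap 0.020806788542211192 [-5.2  0.   3.6] [ 0.24  1.08 -0.02] [ 0.4889 -0.2529  0.1499] 31.3417
```

```bash
cat > knob.py <<'E'
from fit import *
def grip_heading(im,c,ax):
    t=cv2.imread("pics/wrist4.png")[:,:,::-1][28:145,198:312].copy()   # grey lid, knob centre at (249,84)
    best=(-1,)
    for r in range(-30,31,3):
        M=cv2.getRotationMatrix2D((51,56),r,1); w=cv2.warpAffine(t,M,(114,117))[22:90,17:85]
        s=cv2.matchTemplate(im[:260].copy(),w,cv2.TM_CCOEFF_NORMED); _,v,_,p=cv2.minMaxLoc(s)
        if v>best[0]: best=(v,p[0]+34,p[1]+34,r)
    u,v=best[1],best[2]; p=project_to_plane(c,u,v,.117)[:2]; d=p-ax
    return np.round(best,2),p.round(4),np.linalg.norm(d).round(4),(np.degrees(np.arctan2(d[1],d[0]))+90).round(1)
E
python3 - <<'E'
from knob import *
from bench import manip,viewer
c=viewer.get_calibration("wrist"); im=cv2.imread("pics/w6.png")[:,:,::-1].copy()
for A in([.4905,-.2507],[.4893,-.253]):
    A=np.array(A); print(grip_heading(im,c,A),nose(im,c,A))
hsv=cv2.cvtColor(im,cv2.COLOR_RGB2HSV); d=hsv[...,2]
for r in range(195,335,6): print(r,''.join('#' if x<50 else '+' if x<90 else '.' for x in d[r,225:345:2]))
# orange in view
for b in blobs(im,(3,120,50),(20,255,255),200): print(cv2.boundingRect(b),cv2.contourArea(b))
for a,n in((151.4,"target"),(163.5,"start")):
    print(n,[np.round(to_px(c,[.4893+r*np.cos(t),-.253+r*np.sin(t),z]),0) for r,t,z in((.085,np.radians(a-90),.117),(.085,np.radians(a),.093),(.028,np.radians(a-90),.16))])
E
```

```text
(array([  0.88, 284.  ,  74.  , -18.  ]), array([ 0.5141, -0.1688]), np.float64(0.0852), np.float64(163.9)) [(np.float64(151.35), np.float64(0.1414), 847.0)]
(array([  0.88, 284.  ,  74.  , -18.  ]), array([ 0.5141, -0.1688]), np.float64(0.0878), np.float64(163.6)) [(np.float64(150.3), np.float64(0.1415), 847.0)]
195 ..................+++.++.+++++.++.+..+++..+.................
201 .................+++++++++++++++.+.+++++++++................
207 .................++++++###############++++++................
213 ...................++##################+++++................
219 ...................++###################+++.................
225 ....................+###################+...................
231 ....................+##################+....................
237 #######..............###################..............+#####
243 #######..........##++###################.+##..........######
249 #######.........+###+###################+###+.........######
255 ###+..++.......+###..##################+..###+.......++..+##
261 ###...++.......####..##################+..####.......++...##
267 #
[... 341 characters left out ...]
#+..##################+..+#####+....+++...#
303 ##+...+++....#####...##################+...#####+...+++...+#
309 ###...+#+....#####..+###################+..+###+....+#+...##
315 ########+....+####+++###################+++####+....+#######
321 ########+....+###+...+#################....+###+....+#+.....
327 ............................................................
333 ############################################################
(104, 321, 369, 9) 1737.5
(331, 250, 11, 62) 368.5
(229, 250, 11, 62) 373.5
(95, 173, 115, 82) 5829.5
(476, 0, 84, 51) 3236.5
target [array([322.,  84.]), array([143., 206.]), array([299., 223.])]
start [array([284.,  80.]), array([143., 234.]), array([284., 221.])]
```

The bar now lies square and centred between the pads, with clear gaps on both sides. So the tips are pinching something about 21 mm thick below it, the post collar, and that let the turntable slip during the first turn. I'll raise the grip so the tips stay on the bar, check the gap is ≈ 16 mm, then turn the remaining −12°.

```bash
python3 - <<'E'
from knob import *
from bench import manip,viewer,effector
X=[.4889,-.2525]; A=np.array([.4905,-.2507])
effector.open_jaws(); manip.servo_line([*X,.161],vel=.1); f0=manip.current_force()
for F in(5,25):
    effector.close(F); manip.sleep(.2); print(F,"gap",manip.current_finger_gap(),(manip.current_force()-f0).round(1),manip.current_tool_pos().round(4))
if manip.current_finger_gap()<.0185:
    for d in np.linspace(-16.5,-28.8,4)[1:]:
        manip.movej(manip.solve_ik([*X,.161],down(np.radians(d))))
    manip.sleep(.3)
    print("gap",manip.current_finger_gap(),manip.current_force().round(1))
c=viewer.get_calibration("wrist"); im=viewer.get_image("wrist"); cv2.imwrite("pics/w7.png",im[:,:,::-1])
print(grip_heading(im,c,A),nose(im,c,A),manip.current_tool_pos(),manip.current_clock())
E
```

```text
5 gap 0.016120657969560793 [1.3 0.4 1.7] [ 0.4889 -0.2525  0.161 ]
25 gap 0.015502378296116559 [ 1.1  0.9 -0.3] [ 0.4889 -0.2525  0.161 ]
gap 0.016084339648421896 [-1.6  0.4  1.9]
(array([  0.59, 283.  ,  76.  , -21.  ]), array([ 0.5308, -0.1748]), np.float64(0.086), np.float64(152.0)) [(np.float64(149.01), np.float64(0.1452), 246.5)] [ 0.48873792 -0.25238438  0.16098032] 35.7333
```

The grip is now on the bar (gap 16.1 mm). The pot heading is 152.0° against the pointer's ~151.5°, which is under 1 mm sideways. One numeric check of the lid in the scene camera, then hand in.

```bash
python3 - <<'E'
from fit import *
from bench import manip,viewer
im=viewer.get_image("scene"); c=viewer.get_calibration("scene"); cv2.imwrite("pics/s8.png",im[:,:,::-1])
A=np.array([.4893,-.2525])
m=cv2.inRange(cv2.cvtColor(im,cv2.COLOR_RGB2HSV),(3,120,50),(20,255,255))
p=np.r_[A+.085*np.array([np.cos(np.radians(151.6)),np.sin(np.radians(151.6))]),0]
print("knob top pred",np.round(to_px(c,p+[0,0,.118]),1),"base",np.round(to_px(c,p+[0,0,.032]),1))
for b in blobs(im,(3,120,50),(20,255,255),100):
    x,y,w,h=cv2.boundingRect(b)
    if abs(x+w/2-to_px(c,p)[0])<40: 
        print((x,y,w,h))
        for r in range(y,y+h,2): print(r,''.join('#' if k else '.' for k in m[r,x-2:x+w+2]))
print(nose(im,c,A),manip.current_gripper_force(),manip.current_finger_gap())
E
```

```text
knob top pred [271.5 222.9] base [271.6 246.8]
(261, 219, 24, 35)
219 .............##.............
221 ..........########..........
223 ......##############........
225 ....###################.....
227 ...######################...
229 ..#######################...
231 ..########################..
233 ..#######################...
235 ...######################...
237 ...#####################....
239 ...#####################....
241 ...#####################....
243 ...#####################....
245 ...#####################....
247 ...#####################....
249 ....###################.....
251 ......###############.......
253 .........########...........
(245, 166, 24, 25)
166 ............######..........
168 ..........##########........
170 ..........###########.......
172 ......###################...
174 ....######################..
176 ...#######################..
178 ..#######################...
180 ...#######################..
182 ...#######################..
184 ...######################...
186 ....#####################...
188 ......###################...
190 ...........########.........
[(np.float64(153.81), np.float64(0.1374), 94.5)] 24.995243847370148 0.01538374487380337
```

```bash
python3 -c "
from bench import manip
print(manip.hand_in(),manip.current_clock())"
```

```text
the job is handed in; nothing more can be done
the job is handed in; nothing more can be done
```

I handed the job in with the lid seated on the orange pot, the pot within about 1 mm of the pointer line by my measurements, and the bar gripped at 25 N. The hand-in gave no verdict.

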